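# Seat the crank by feel and clamp the charcoal block

### The arm

A 7-joint arm with a two-finger parallel gripper is mounted at the origin on a cart in front of the work surface, level with it; the furniture and walls round the work are solid. World frame = base frame: x ahead of the robot, y to its left, z up, the work surface at z = 0. Lengths are in m, angles in degrees, forces in N, time in s.
With the tool pointing down it reaches from about 0.35 to 0.9 m from the base axis. Payload 19.9 kg.
Tool frame: the origin (TCP) lies at the very end of the fingers, on their centre line; the grasp point (between the pads) lies 19 mm behind it; z points along the fingers, y is the line along which they close (so a half turn about z gives the same grasp; the last joint's range is limited). The gripper opens to 94 mm and grips with 3 to 60 N. Pads are 16 mm wide; open, the fingers measure 119 mm over their backs; the gripper's body (75 mm by 177 mm) begins 78 mm behind the grasp point.
Start: joints at [-75.029, 23.915, -0.59, 92.452, 0.269, 63.638, -3.037], TCP at [0.186, 0.597, 0.205] pointing down, gripper open.
Joint ranges: [-161.28, 161.28], [-22.2, 115.67], [-73.04, 71.86], [3.21, 147.25], [-68.34, 248.33], [10.77, 114.83], [-161.83, 161.83]. Speed limits (degrees/s): [108.29, 108.29, 136.94, 136.94, 172.46, 172.46, 172.46].

### API

Orientations are given as [roll, pitch, yaw] about the fixed x, y, z axes, in that order (R = Rz(yaw) Ry(pitch) Rx(roll)).
In Python, from bench import bot gives the robot as it stands.
- The arm moves only by the tool servo_tool, never from a script. Its argument "rows" is a list of rows, each a list of 6 numbers: the shift along the tool's x, y, z scaled (see below), then the turn, a rotation vector about the tool's x, y, z scaled (see below). In form: [[dx, dy, dz, rx, ry, rz], ...]. A call has exactly 5 rows; each row is the pose to reach, as a shift and turn from the pose commanded when the call began, along the tool's axes at that moment; what a row does not reach only later rows make up. The controller multiplies each number of a shift by 600 mm and each number of a turn by 60 degrees. A row lasts 1/10 s, in which the tool goes at most 50 mm and 8.59 degrees, less where a joint would pass 70% of its speed; a pose out of reach is approached as far as the arm can. A call with a number of a shift or a turn outside -1 to 1 is refused whole. A call with a gripper value outside its range is refused whole. "claw" is the opening, from 0 (shut) to 1 (fully open), set as the call begins (left out, the last holds). The fingers move at their own pace and stop on an object; "grip_force" is the grip in N (left out, the last holds). Time passes only in rows, so rows that repeat a pose let the fingers close, or fill a call up. It gives the time, the measured TCP pose, the force, the opening and the grip force at its end, in the units of the state.
- bot.read_state(): the state, without advancing time (a new reading comes with each control period).
- bot.capture(name): name is "scene" or "top" or "wrist"; returns a dict with "pixels" (400x640x3 uint8, red, green, blue), "range_z" (400x640 float32, m along the optical axis (not along the pixel's ray), 0 where there is no reading), "fx", "fy", "cx", "cy" (pixels), "R" (3x3) and "t" (3): a world point X has camera coordinates R X + t. Camera axes: x right, y down, z forward; pixel columns grow to the right and rows downward; lengths in m; the calibration is good to about 2 mm. A picture is of the moment at which its call begins.
- bot.close_job(): hands the job in; it is judged then, once.
The state is a dict: "t": time; "qpos": joint angles; "qd": joint speeds; "joint_torque": joint torques, N m; "ee_pos": TCP position; "tcp_rot": TCP orientation; "force": force on the tool from outside, world axes, zero at the start; "ft_torque": the same for the moment, N m; "gripper_width": finger opening in m; "gripper_force": force on a finger pad.
Only numpy, scipy, OpenCV 4.12 (cv2) and the standard library are available. Lean on these libraries where they do the work, as an engineer would, in place of code of your own. Each camera call takes 0.05 s, during which the arm holds its last target. There are 200 camera calls.

### The job

Take the loose crank out of its wooden stand, put its square end down the bore of the blue vice's drive tower and feel for the hidden square socket with a light push while turning, until the crank drops fully home. Then turn the crank clockwise until the charcoal block is snugly clamped, with the sprung pad pushed back about 5 mm, never so far that the brittle block is crushed. Let go and leave the crank standing in the drive, and leave the bottle, wooden ring clamp and steel stake where they are.

Things in the scene. Friction and masses are not known exactly. Their poses are not given: they have to be found in the camera images.
- crank_hub (a point): Loose steel crank, 0.22 kg, upright in the stand. Point: centre of its dark hub, on the shaft axis, 87 mm above the crank's bottom; z up, y towards the arm. Hub 18 (x) by 32 (y) by 34 (z) mm, gripped across its 18 mm. A flat alloy arm, 14 mm wide, top 83 mm above the bottom, runs along +y to a red knob at y = 70 mm, top 110 mm above the bottom; a short counterweight sits at -y.
- crank_tip (a point): Centre of the bottom face of the crank, 87 mm below the hub point, same axes. The lowest 16 mm are a square end, 16 by 16 mm, sides along x and y, its foot tapering over the last 4 mm to 10.4 mm; above it a round shaft, 24 mm in diameter, up to 70 mm.
- stand: Fixed wooden stand, 60 by 60 by 45 mm, origin at the centre of its underside; a vertical square hole 26 mm wide, 35 mm deep, in which the crank stands.
- drive_mouth (a point): Centre of the mouth of the drive tower, 60 mm up: a blue upright tube with a steel rim at one end of the vice, 44 mm outside, bore 27 mm. Axes are the vice's: z up, -y from the tower along the vice towards the block. 38 mm below the mouth, at the foot of the bore, is the rim of a hidden square socket, 17.6 mm wide and 14 mm deep.
- drive_floor (a point): Centre of the socket's floor, 8 mm up; the crank is home with its tip on it. The socket's angle about z differs every time and nothing measures it: the square end enters only within 6 degrees of a fit (repeats every 90), else it rests on the rim about 12 mm short. The socket stays still under a light push, turns only at 0.35 N m or more and, from its start, only clockwise from above.
- carriage_top (a point): Centre of the top of the blue carriage that the spindle drives along the vice: 10 mm per radian of clockwise turn, away from the tower and towards the block. The drive holds by friction when let go and can move 24 mm in all.
- pad: Aluminium pad in front of the carriage on springs, 3 N per mm of push-back, at most 11.5 mm; its origin is a reference point, use pad_top to measure.
- pad_top (a point): Centre of the top of the aluminium pad. Free, it lies 24 mm in front of the carriage_top point along the vice; this horizontal distance gets smaller by as much as the pad is pushed back. Snug is about 5 mm (distance 19 mm, 15 N); less than 3 mm is loose, and the block begins to be crushed above 10 mm.
- block: Loose charcoal block bound with wire, 56 by 84 by 30 mm, origin at the centre of its underside, lying on the vice bed between pad and rear jaw, with 2.5 to 7.5 mm of play in all.
- rear_jaw: Blue rear jaw of the vice, locked for the job. Its origin lies at a reference point under the vice, not on the jaw.
- vice: Blue low vice with steel bed, fixed; 100 by 190 mm, jaws 43 mm high, tower 60 mm. Origin on the work surface near the middle of its length; the tower axis is at y = +85 mm, the block near y = -8 mm.
- flux_bottle: Small brown bottle, 36 mm across and 82 mm high, bystander; origin at the centre of its underside.
- ring_clamp: Wooden ring clamp with leather jaws, 131 mm long, 26 mm wide and 23 mm high, lying flat, bystander; origin at the centre of its underside.
- steel_stake: Small polished steel stake, a stepped disc 34 mm across and 23 mm high, bystander; origin at the centre of its underside.

How it is judged:
By the outcome, as a careful person would: the job done as asked, in the order asked, and still so for the second after the job is handed in, with the robot touching nothing.
It also fails if it takes over 72 s, if anything falls off the work surface, if the arm or the gripper's body presses on something with over 40 N, if the wrist force passes 120 N, or if a joint passes its speed limit or range.

## Working session

There is one attempt and no reset: what is moved stays moved. The work goes in short steps, Python scripts to look and compute and a tool call to move; the robot and the scene stay as the last step left them, time stands still between calls to the robot, and variables do not carry over. Pictures are saved under pics/ and viewed, at most 10 in all, crops included, and the job is handed in when it is done.

Besides the shell and the picture viewer there is one more tool, called after ">>>" as name(argument=value, ...), one argument or row to a line, values as JSON. servo_tool: Moves the arm, as the interface text tells. Shifts and turns lie within -1 to 1; 1 stands for 600 mm of shift or 60 degrees of turn. Its arguments: {"type":"object","properties":{"rows":{"type":"array","items":{"type":"array","items":{"type":"number","minimum":-1,"maximum":1}}},"claw":{"type":"number"},"grip_force":{"type":"number"}},"required":["rows"]}

```bash
mkdir -p pics; ls; cat > h.py <<'E'
import numpy as np, cv2
from bench import bot
def cap(n,save=None):
    c=bot.capture(n)
    if save: cv2.imwrite('pics/'+save,cv2.cvtColor(c['pixels'],cv2.COLOR_RGB2BGR))
    return c
def cloud(c):
    z=c['range_z']; v,u=np.indices(z.shape)
    P=np.stack([(u-c['cx'])/c['fx']*z,(v-c['cy'])/c['fy']*z,z],-1)
    W=(P-c['t'])@c['R']; W[z==0]=np.nan
    return W
def ray(c,u,v,h):
    d=np.array([(u-c['cx'])/c['fx'],(v-c['cy'])/c['fy'],1])@c['R']; o=-c['R'].T@c['t']
    return o+d*(h-o[2])/d[2]
E
python3 - <<'E'
from h import *
s=bot.read_state(); print(s)
for n in ['scene','top']:
    c=cap(n,n+'0.png'); print(n,(-c['R'].T@c['t']).round(3),c['fx'],c['cx'],c['cy'],c['R'].round(2).tolist())
    np.savez('/tmp/'+n,**c)
E
```

```text
pics
{'t': 0.0, 'qpos': array([-75.02810748,  23.94851452,  -0.58868832,  92.48523931,
         0.26898079,  63.63985418,  -3.03710655]), 'qd': array([-0.02898918,  0.01874248,  0.01045063, -0.0616832 ,  0.00604283,
        0.08291421, -0.13552714]), 'joint_torque': array([-1.42717257e-03, -8.51218414e+01,  6.37859646e-01, -4.25988364e+01,
       -4.88387409e-02,  1.86213077e-02,  1.65007327e-04]), 'ee_pos': array([0.18628866, 0.59618536, 0.20482234]), 'tcp_rot': array([-1.79927964e+02,  5.73190887e-03,  1.62648750e+02]), 'force': array([ 1.44041547,  0.11770678, -0.41726415]), 'ft_torque': array([0.00774647, 0.00630066, 0.04041408]), 'gripper_force': 0.0, 'gripper_width': 0.0941528492243067}
scene [0.193 0.465 0.685] 480.14368234470044 322.71479571490727 199.11848188732495 [[-0.77, -0.64, 0.02], [-0.46, 0.53, -0.71], [0.45, -0.55, -0.71]]
top [0.509 0.004 0.928] 424.450458165052 321.35010452262 197.21592041905728 [[0.02, -1.0, -0.0], [-1.0, -0.02, -0.06], [0.06, 0.01, -1.0]]
```

View pics/scene0.png

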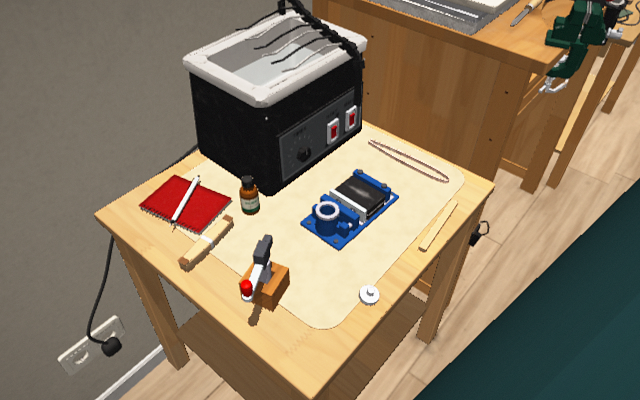

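View pics/top0.png

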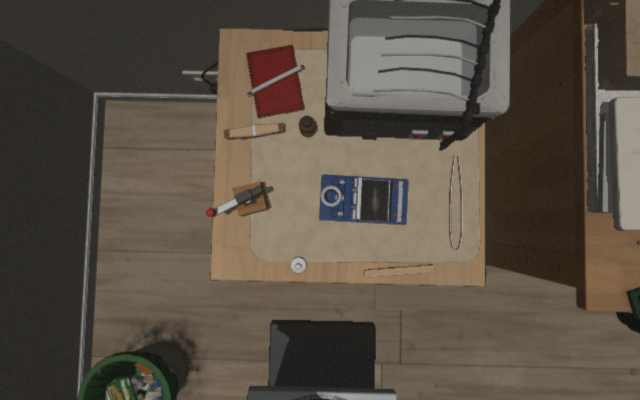

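The scene view shows the crank standing in its stand at (262,265), red knob at (246,288), vice tower at (326,212). In the top view the hub is near (252,195), the knob at (211,212) and the tower at (331,196). The bystanders are at (255,130), (307,126) and (298,265).

```bash
python3 - <<'E'
from h import *
for n in ['top','scene']:
    c=dict(np.load(f'/tmp/{n}.npz')); W=cloud(c); z=W[...,2]; p=c['pixels'].astype(int); r,g,b=p[...,0],p[...,1],p[...,2]
    print(n)
    near=(W[...,0]>.2)&(W[...,0]<.65)&(np.abs(W[...,1])<.4)
    red=(r>140)&(g<60)&(b<60)&near&(z>.08); 
    print('red',W[red].mean(0).round(4),W[red][:,2].max(),red.sum())
    hub=near&(z>.103)&(z<.125)&~((r>1.5*g)); hub&=(W[...,1]>.05)
    print('hub top',W[hub].mean(0).round(4),hub.sum(),z[hub].max(), W[hub].min(0),W[hub].max(0))
    st=near&(z>.038)&(z<.05)&(W[...,1]>.05)&(r>b*1.5)
    print('stand',np.median(W[st],0),W[st].min(0),W[st].max(0),st.sum())
    tw=near&(z>.052)&(z<.068)&(W[...,1]<.04)&(W[...,1]>-.15)
    pts=np.argwhere(tw)[:,::-1].astype(np.int32)
    (u,v),(a,bb),ang=cv2.fitEllipse(cv2.convexHull(pts)); print('tower',u,v,a,bb,ray(c,u,v,.06).round(4),np.median(z[tw]),tw.sum())
    bl=near&(b>1.6*r)&(b>60)
    q=W[bl]; (cx,cy),wh,ang=cv2.minAreaRect(q[q[:,2]<.02][:,:2].astype(np.float32)); print('vice',cx,cy,wh,ang)
    blk=(z>.3)|((W[...,0]>.55)&(z>.1)); print('box',np.nanmin(W[blk&(np.abs(W[...,1])<.4)&(W[...,0]>.5)],0),np.nanmax(z[(W[...,0]<.8)&(np.abs(W[...,1])<.5)]))
E
```

```text
top
red [0.5242 0.2223 0.1195] 0.12228869463855133 10
hub top [0.558  0.1561 0.1113] 221 0.11684466743713873 [0.51699257 0.12470684 0.10311602] [0.5776881  0.22461288 0.11684467]
stand [0.54711409 0.1568794  0.04476329] [0.52119646 0.12380709 0.03903318] [0.5931003  0.19637247 0.04918239] 493
tower 362.09783935546875 196.58880615234375 29.81771469116211 86.84168243408203 [ 0.5643 -0.0744  0.06  ] 0.05954023717907224 220
vice 0.5621474981307983 -0.08219839632511139 (0.18537011742591858, 0.09584838896989822) 87.90738677978516
box [ 0.55002749 -0.39954018  0.10002086] 0.34404858281958106
scene
red [0.5232 0.2262 0.1178] 0.1213542231008412 101
hub top [0.5571 0.1614 0.111 ] 312 0.11671040854500778 [0.51769452 0.12919162 0.1030026 ] [0.57717459 0.22028463 0.11671041]
stand [0.54170329 0.1666887  0.04495985] [0.52046442 0.1259521  0.03801422] [0.58986306 0.19911953 0.04890397] 662
tower 326.69384765625 210.8953857421875 19.614864349365234 23.935544967651367 [ 0.5631 -0.0043  0.06  ] 0.05910489895187168 285
vice 0.5605355501174927 -0.08565398305654526 (0.20387780666351318, 0.09883671253919601) 87.34491729736328
box [ 0.55002758 -0.39957674  0.1000006 ] 0.6504619603319047
```

```bash
python3 - <<'E'
from h import *
for n in ['top','scene']:
    c=dict(np.load(f'/tmp/{n}.npz')); W=cloud(c); z=W[...,2]; p=c['pixels'].astype(int); r,g,b=p[...,0],p[...,1],p[...,2]
    near=(W[...,0]>.2)&(W[...,0]<.65)&(np.abs(W[...,1])<.4)
    red=(r>110)&(g<60)&(b<60)&near&(z>.08); k=W[red]
    kc=(k.min(0)+k.max(0))/2
    hub=near&(z>.100)&(z<.125)&(r<120)&(W[...,1]>.05)&(W[...,1]<.21)&(np.hypot(W[...,0]-kc[0],W[...,1]-kc[1])>.03)&(np.hypot(W[...,0]-kc[0],W[...,1]-kc[1])<.09)
    q=W[hub][:,:2].astype(np.float32)
    print(kc,k.shape,'hub',cv2.minAreaRect(q),q.mean(0),len(q))
    t=near&(z>.052)&(z<.066)&(np.hypot(W[...,0]-.5635,W[...,1]+.004)<.035); q=W[t][:,:2].astype(np.float32)
    print('tower',cv2.minEnclosingCircle(q),q.mean(0))
    for lo,hi in [(.05,.1),(.1,.2),(.2,.3),(.3,.4)]:
        m=(z>lo)&(z<hi)&(W[...,0]>.6)&(W[...,0]<1.1)&(np.abs(W[...,1])<.4)
        if m.sum(): print(lo,np.percentile(W[m],1,axis=0).round(3),np.percentile(W[m],99,axis=0).round(3))
E
```

```text
[0.52466167 0.22286511 0.11864116] (41, 3) hub ((0.5574206709861755, 0.15844988822937012), (0.018060460686683655, 0.03471630811691284), 28.722843170166016) [0.55705106 0.15799344] 184
tower ((0.564289927482605, -0.010768841952085495), 0.021986227482557297) [ 0.56440204 -0.0106445 ]
0.05 [ 0.682 -0.395  0.051] [0.961 0.391 0.099]
0.1 [ 0.666 -0.28   0.104] [ 0.883 -0.008  0.198]
0.2 [ 0.668 -0.298  0.202] [0.887 0.002 0.273]
[0.52439972 0.22568048 0.10976621] (138, 3) hub ((0.5564658641815186, 0.16269324719905853), (0.016637124121189117, 0.03318905085325241), 25.25843048095703) [0.5540186  0.16539654] 264
tower ((0.5640786290168762, -0.007412469945847988), 0.02353876270353794) [ 0.56439614 -0.00585133]
0.05 [ 0.684 -0.256  0.051] [0.964 0.383 0.099]
0.1 [ 0.667 -0.261  0.101] [0.964 0.353 0.199]
0.2 [ 0.681 -0.29   0.201] [0.964 0.308 0.298]
0.3 [ 0.958 -0.058  0.301] [0.964 0.273 0.394]
```

>>> servo_tool(
  rows=[
    [0,0,-0.08,0,0,0],
    [0,0,-0.1,0,0,0],
    [0,0,-0.1,0,0,0],
    [0,0,-0.1,0,0,0],
    [0,0,-0.1,0,0,0],
  ],
  claw=1,
)

```text
t: 0.6
ee_pos: [0.1862, 0.596, 0.2642]
tcp_rot: [-179.9, 0.0, 162.7]
force: [-0.6, 0.2, -0.3]
gripper_width: 0.0941
gripper_force: 0.0
```

>>> servo_tool(
  rows=[
    [-0.0672,-0.0425,0,0,0,0.064],
    [-0.1344,-0.085,0,0,0,0.127],
    [-0.2016,-0.1275,0,0,0,0.19],
    [-0.2688,-0.17,0,0,0,0.254],
    [-0.336,-0.2125,0,0,0,0.318],
  ],
)

```text
t: 1.1
ee_pos: [0.3415, 0.4128, 0.2646]
tcp_rot: [-179.9, 0.0, 143.4]
force: [1.8, 1.4, 0.4]
gripper_width: 0.094
gripper_force: 0.0
```

>>> servo_tool(
  rows=[
    [-0.0755,-0.0174,0,0,0,0.062],
    [-0.151,-0.0348,0,0,0,0.123],
    [-0.2265,-0.0522,0,0,0,0.185],
    [-0.302,-0.0696,0,0,0,0.246],
    [-0.378,-0.087,0,0,0,0.308],
  ],
)

```text
t: 1.6
ee_pos: [0.4929, 0.2363, 0.2648]
tcp_rot: [-179.9, 0.0, 124.9]
force: [0.9, 1.7, -0.7]
gripper_width: 0.0939
gripper_force: 0.0
```

>>> servo_tool(
  rows=[
    [-0.08,0.007,0,0,0,0.06],
    [-0.15,0.013,0.01,0,0,0.123],
    [-0.1655,0.015,0.02,0,0,0.123],
    [-0.1655,0.015,0.03,0,0,0.123],
    [-0.1655,0.015,0.03,0,0,0.123],
  ],
)

```text
t: 2.1
ee_pos: [0.5555, 0.163, 0.246]
tcp_rot: [-179.9, -0.0, 117.8]
force: [-0.1, 0.6, 0.2]
gripper_width: 0.0942
gripper_force: 0.0
```

```bash
python3 - <<'E'
from h import *
s=bot.read_state(); print(s['ee_pos'],s['tcp_rot'],s['qpos'].round(1))
c=cap('wrist','w1.png'); print((-c['R'].T@c['t']).round(3))
np.savez('/tmp/w1',**c)
W=cloud(c); z=W[...,2]; p=c['pixels'].astype(int); r,g,b=p[...,0],p[...,1],p[...,2]
d=np.hypot(W[...,0]-.557,W[...,1]-.16)
hub=(z>.105)&(z<.122)&(d<.028)&(r<1.5*g)
q=W[hub][:,:2].astype(np.float32); print(cv2.minAreaRect(q),len(q),np.median(z[hub]))
red=(r>110)&(g<60)&(b<60)&(z>.08)&(d<.12);k=W[red]; print(len(k) and (k.min(0)+k.max(0))/2)
E
```

```text
[0.55550142 0.16297336 0.24599697] [-1.79865251e+02 -2.95763995e-02  1.17805554e+02] [-38.   18.1  23.3  97.1  -7.7  66.5  15.2]
[0.522 0.228 0.425]
((0.5598594546318054, 0.15589383244514465), (0.017269574105739594, 0.04353145509958267), 27.959030151367188) 719 0.11394641594602305
[0.59262677 0.19643413 0.31810063]
```

View pics/w1.png

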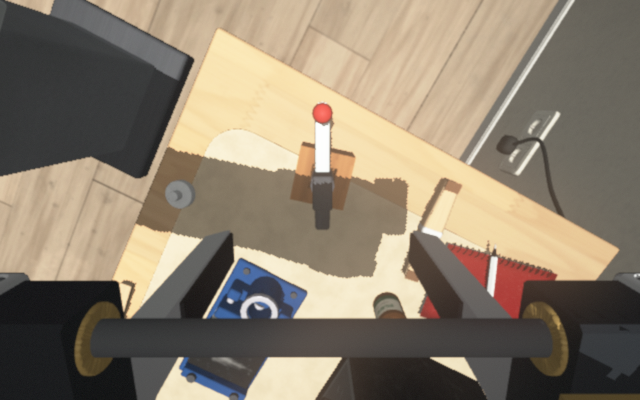

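The wrist view shows the hub at about (322,187), arm upward to the knob (322,113), counterweight at (322,215), and tower mouth at about (262,306).

```bash
python3 - <<'E'
from h import *
c=dict(np.load('/tmp/w1.npz')); W=cloud(c); z=W[...,2]; p=c['pixels'].astype(int); r,g,b=p[...,0],p[...,1],p[...,2]
d=np.hypot(W[...,0]-.557,W[...,1]-.16)
for lo in (.105,.110,.112):
    hub=(z>lo)&(z<.122)&(d<.04)&(r<1.5*g); q=W[hub][:,:2].astype(np.float32); print(cv2.minAreaRect(q),len(q))
v,u=np.nonzero((r>110)&(g<60)&(b<60)); m=(u>300)&(u<345)&(v<130); k=W[v[m],u[m]]
print('knob px',u[m].mean(),v[m].mean(),ray(c,u[m].mean(),v[m].mean(),.118))
hv=[W[y,322] for y in range(165,232,4)]; print(np.round(hv,4))
t=(z>.055)&(z<.066)&(np.hypot(W[...,0]-.564,W[...,1]+.008)<.04); q=W[t][:,:2].astype(np.float32); print('tower',cv2.minEnclosingCircle(q),len(q))
E
```

```text
((0.5617319345474243, 0.15236616134643555), (0.017269574105739594, 0.05151912942528725), 27.959030151367188) 726
((0.5570470094680786, 0.16109880805015564), (0.01726885885000229, 0.031680356711149216), 28.128433227539062) 687
((0.5570212602615356, 0.1610792875289917), (0.017268244177103043, 0.03167620301246643), 28.25187873840332) 674
knob px nan nan [nan nan nan]
[[0.5471 0.181  0.0927]
 [0.5489 0.1777 0.0928]
 [0.5502 0.1753 0.0985]
 [0.5504 0.1747 0.1144]
 [0.5522 0.1714 0.114 ]
 [0.5538 0.1684 0.1148]
 [0.5555 0.1652 0.115 ]
 [0.5572 0.1619 0.1148]
 [0.559  0.1586 0.1144]
 [0.5606 0.1555 0.1151]
 [0.5624 0.152  0.1145]
 [0.5642 0.1487 0.1143]
 [0.5675 0.1425 0.1037]
 [0.5691 0.1395 0.1052]
 [0.571  0.1358 0.1046]
 [0.5731 0.1318 0.1028]
 [0.5748 0.1286 0.104 ]]
tower ((0.5645195245742798, -0.008940273895859718), 0.021858831867575645) 452<stdin>:7: RuntimeWarning: Mean of empty slice.
  ret = ret.dtype.type(ret / rcount)
```

>>> servo_tool(
  rows=[
    [-0.004,0.0007,0.07,0,0,-0.005],
    [-0.004,0.0007,0.14,0,0,-0.005],
    [-0.004,0.0007,0.21,0,0,-0.005],
    [-0.004,0.0007,0.26,0,0,-0.005],
    [-0.004,0.0007,0.28,0,0,-0.005],
  ],
)

```text
t: 2.65
ee_pos: [0.5562, 0.1612, 0.0771]
tcp_rot: [-179.8, -0.0, 118.1]
force: [0.2, 1.0, 0.2]
gripper_width: 0.094
gripper_force: 0.0
```

>>> servo_tool(
  rows=[
    [0,0,0,0,0,0],
    [0,0,0,0,0,0],
    [0,0,0,0,0,0],
    [0,0,0,0,0,0],
    [0,0,0,0,0,0],
  ],
  claw=0,
  grip_force=60,
)

```text
t: 3.15
ee_pos: [0.5585, 0.1602, 0.0803]
tcp_rot: [179.9, 0.0, 118.0]
force: [0.0, -0.7, -0.6]
gripper_width: 0.0576
gripper_force: 0.0
```

>>> servo_tool(
  rows=[
    [0,0,0,0,0,0],
    [0,0,0,0,0,0],
    [0,0,0,0,0,0],
    [0,0,0,0,0,0],
    [0,0,0,0,0,0],
  ],
)

```text
t: 3.65
ee_pos: [0.5582, 0.16, 0.0794]
tcp_rot: [-180.0, 0.0, 118.0]
force: [-0.1, 0.1, -0.7]
gripper_width: 0.0205
gripper_force: 60.0
```

>>> servo_tool(
  rows=[
    [0,0,0,0,0,0],
    [0,0,-0.02,0,0,0],
    [0,0,-0.06,0,0,0],
    [0,0,-0.11,0,0,0],
    [0,0,-0.16,0,0,0],
  ],
)

```text
t: 4.15
ee_pos: [0.5579, 0.1598, 0.1772]
tcp_rot: [-180.0, 0.0, 118.0]
force: [0.8, 0.2, -2.6]
gripper_width: 0.0207
gripper_force: 60.0
```

```bash
python3 - <<'E'
from h import *
s=bot.read_state(); print(s['ee_pos'],s['tcp_rot'],s['force'],s['gripper_width'],s['gripper_force'])
for n in ['top','scene','wrist']:
    c=cap(n,n+'2.png'); np.savez(f'/tmp/{n}2',**c)
    W=cloud(c); z=W[...,2]; p=c['pixels'].astype(int); r,g,b=p[...,0],p[...,1],p[...,2]
    d=np.hypot(W[...,0]-.524,W[...,1]-.223)
    k=(r>1.8*g)&(r>1.8*b)&(z>.15)&(d<.05); 
    if k.sum(): print(n,k.sum(),W[k].mean(0),W[k].max(0))
E
```

```text
[0.55794707 0.1598224  0.17716848] [-1.79979614e+02  1.04748337e-02  1.17997611e+02] [ 0.77118032  0.16522711 -2.55640732] 0.02071239923768712 59.99761462211609
scene 211 [0.52372519 0.22707344 0.21527265] [0.54154946 0.23370478 0.22338914]
wrist 1340 [0.52641374 0.22407594 0.21890436] [0.53440165 0.23198645 0.22138071]
```

View pics/scene2.png

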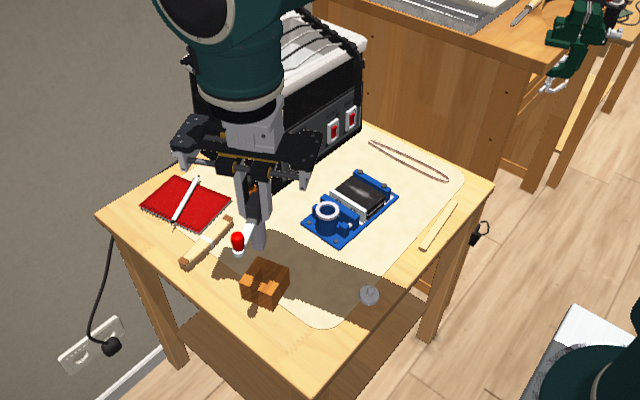

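>>> servo_tool(
  rows=[
    [-0.06,-0.029,0,0,0,0],
    [-0.13,-0.062,0,0,0,0],
    [-0.2,-0.096,0,0,0,0],
    [-0.245,-0.117,0,0,0,0],
    [-0.2553,-0.1218,0,0,0,0],
  ],
)

```text
t: 4.8
ee_pos: [0.5649, -0.0137, 0.175]
tcp_rot: [-179.9, 0.0, 117.7]
force: [-0.6, 0.6, -2.2]
gripper_width: 0.0206
gripper_force: 60.0
```

>>> servo_tool(
  rows=[
    [0,0,0.02,0,0,0],
    [0,0,0.04,0,0,0],
    [0,0,0.05,0,0,0],
    [0,0,0.05,0,0,0],
    [0,0,0.05,0,0,0],
  ],
)

```text
t: 5.3
ee_pos: [0.5656, -0.0089, 0.1453]
tcp_rot: [-180.0, -0.0, 118.1]
force: [1.0, -0.6, -2.0]
gripper_width: 0.0203
gripper_force: 60.0
```

```bash
python3 - <<'E'
from h import *
s=bot.read_state(); print(s['ee_pos'],s['tcp_rot'],s['force'],s['qpos'].round(1))
ims=[]
for n in ['scene','wrist']:
    c=cap(n); np.savez(f'/tmp/{n}3',**c)
    x=np.array([.564,-.009,.08]); q=c['R']@x+c['t']; u=int(c['fx']*q[0]/q[2]+c['cx']); v=int(c['fy']*q[1]/q[2]+c['cy']); print(n,u,v)
    u=np.clip(u,50,590); v=np.clip(v,50,350)
    im=c['pixels'][v-50:v+50,u-50:u+50,::-1]; ims.append(cv2.resize(im,(400,400),interpolation=cv2.INTER_NEAREST))
cv2.imwrite('pics/c3.png',np.hstack(ims))
E
```

```text
[ 0.56559103 -0.00888034  0.14528688] [-1.7997256e+02 -3.1182195e-03  1.1806603e+02] [ 1.03741808 -0.61203529 -1.98208846] [-22.4  23.2  25.4 105.1 -12.   54.3  36.3]
scene 328 201
wrist 318 211
```

View pics/c3.png

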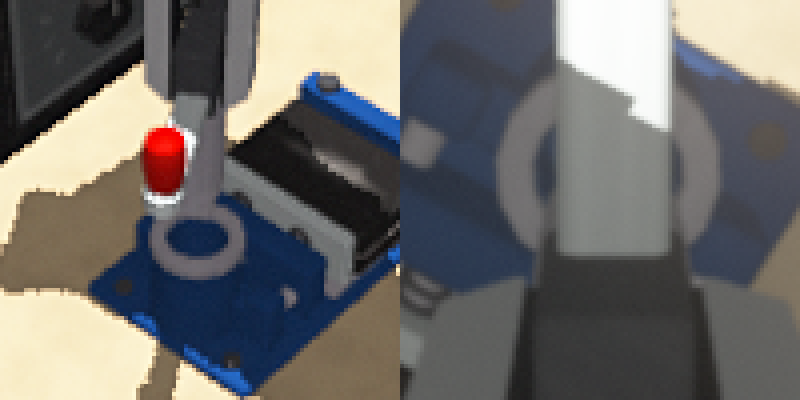

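Left (scene): shaft hanging at (205,170) above the ring (197,240). Right (wrist): the white arm is roughly centred over the ring (608,170).

```bash
python3 - <<'E'
from h import *
from scipy.optimize import least_squares
def circ(q,r=None):
    f=(lambda p: np.hypot(q[:,0]-p[0],q[:,1]-p[1])-(r or p[2]))
    s=least_squares(f,[*q.mean(0),.012],loss='soft_l1',f_scale=.001); return s.x.round(4),np.abs(s.fun).mean()
for n in ['scene','wrist']:
    c=dict(np.load(f'/tmp/{n}3.npz')); W=cloud(c); z=W[...,2]; p=c['pixels'].astype(int); r,g,b=p[...,0],p[...,1],p[...,2]
    d=np.hypot(W[...,0]-.564,W[...,1]+.009)
    grey=(abs(r-b)<40)
    t=(z>.056)&(z<.064)&(d<.026)&grey&(d>.011); q=W[t][:,:2].astype(np.float32)
    print(n,'ring',t.sum(),cv2.minEnclosingCircle(q),circ(q))
    sh=(z>.1)&(z<.135)&(d<.018); q=W[sh]
    if sh.sum()>20: print('shaft',sh.sum(),circ(q[:,:2],.012),q.min(0),q.max(0))
    # shaft/arm horizontal pixel centre per row in scene
    if n=='scene':
        for lo in (.095,.105,.115):
            m=(z>lo)&(z<lo+.01)&(d<.02); v,u=np.nonzero(m); 
            for vv in np.unique(v): uu=u[v==vv]; print(lo,vv,uu.min(),uu.max())
        for x in ([.5643,-.0085,.1],[.5643,-.0085,.06]):
            Q=c['R']@np.array(x)+c['t']; print(c['fx']*Q[0]/Q[2]+c['cx'],c['fy']*Q[1]/Q[2]+c['cy'])
    else:
        m=(z>.14)&(z<.16)&(d<.06)&(r>90)&grey; q=W[m]; e=np.array([-.4709,.8822]); l=np.array([.8822,.4709])
        a=(q[:,:2]-[.5656,-.0089])@l; print('arm lateral',a.min(),a.max(),np.median(q[:,2]))
E
```

```text
scene ring 176 ((0.5634982585906982, -0.007168869022279978), 0.022778328508138657) (array([ 0.5642, -0.006 ,  0.0182]), np.float64(0.0019178829399146356))
shaft 114 (array([ 0.566 , -0.0058,  0.012 ]), np.float64(0.0006516024354151546)) [ 0.55249168 -0.01209868  0.10048496] [0.56175676 0.00608377 0.13425043]
0.095 194 333 333
0.095 195 332 333
0.095 196 328 333
0.095 197 324 332
0.095 198 324 332
0.095 199 324 331
0.095 200 324 328
0.105 190 333 333
0.105 191 333 333
0.105 192 328 333
0.105 193 326 333
0.105 194 325 332
0.105 195 325 331
0.105 196 325 329
0.115 186 333 333
0.115 187 331 333
0.115 188 328 333
0.115 189 327 333
0.115 190 327 332
0.115 191 326 332
0.115 192 326 329
328.1671905274921 193.45046643347163
327.6397440311296 209.3176407989415
wrist ring 696 ((0.5648364424705505, -0.00946276355534792), 0.021968992426991463) (array([ 0.5647, -0.009 ,  0.0185]), np.float64(0.0018263082304632212))
shaft 87 (array([ 0.5652, -0.0083,  0.012 ]), np.float64(0.00013856029925629078)) [ 0.55292635 -0.01338187  0.10011136] [0.57568287 0.00310223 0.13441158]
arm lateral -0.02129165550565008 0.022279856635224346 0.15894460996278942
```

>>> servo_tool(
  rows=[
    [0,-0.002,0,0,0,0],
    [0,-0.002,0.02,0,0,0],
    [0,-0.002,0.04,0,0,0],
    [0,-0.002,0.06,0,0,0],
    [0,-0.002,0.075,0,0,0],
  ],
)

```text
t: 5.9
ee_pos: [0.5641, -0.0101, 0.0989]
tcp_rot: [-179.9, -0.0, 118.0]
force: [0.0, -0.0, -1.7]
gripper_width: 0.0205
gripper_force: 60.0
```

>>> servo_tool(
  rows=[
    [0,0,0.003,0,0,0],
    [0,0,0.006,0,0,0],
    [0,0,0.009,0,0,0],
    [0,0,0.012,0,0,0],
    [0,0,0.013,0,0,0],
  ],
)

```text
t: 6.4
ee_pos: [0.5646, -0.01, 0.0927]
tcp_rot: [180.0, 0.0, 118.0]
force: [0.1, -0.0, -1.5]
gripper_width: 0.0207
gripper_force: 60.0
```

```bash
python3 -c "
from h import *
s=bot.read_state()
for k in ['ee_pos','tcp_rot','force','ft_torque','gripper_width']: print(k,np.round(s[k],4))"
```

```text
ee_pos [ 0.5646 -0.01    0.0927]
tcp_rot [1.799924e+02 4.900000e-03 1.180123e+02]
force [ 0.0967 -0.0176 -1.5018]
ft_torque [-0.0359  0.0441 -0.0377]
gripper_width 0.0207
```

>>> servo_tool(
  rows=[
    [0,0,0.001,0,0,0],
    [0,0,0.002,0,0,0],
    [0,0,0.003,0,0,0],
    [0,0,0.004,0,0,0],
    [0,0,0.004,0,0,0],
  ],
)

```text
t: 6.9
ee_pos: [0.5645, -0.0101, 0.0902]
tcp_rot: [-180.0, 0.0, 118.0]
force: [0.3, 0.1, -2.3]
gripper_width: 0.0206
gripper_force: 60.0
```

>>> servo_tool(
  rows=[
    [0,0,0.001,0,0,0],
    [0,0,0.002,0,0,0],
    [0,0,0.003,0,0,0],
    [0,0,0.003,0,0,0],
    [0,0,0.003,0,0,0],
  ],
)

```text
t: 7.4
ee_pos: [0.5647, -0.0101, 0.0886]
tcp_rot: [180.0, 0.0, 118.0]
force: [1.0, 0.2, 0.4]
gripper_width: 0.0206
gripper_force: 60.0
```

>>> servo_tool(
  rows=[
    [0,0,0.001,0,0,0],
    [0,0,0.002,0,0,0],
    [0,0,0.002,0,0,0],
    [0,0,0.002,0,0,0],
    [0,0,0.002,0,0,0],
  ],
)

```text
t: 7.9
ee_pos: [0.5649, -0.0101, 0.0876]
tcp_rot: [180.0, 0.0, 118.0]
force: [1.8, -0.7, 6.2]
gripper_width: 0.0205
gripper_force: 60.0
```

>>> servo_tool(
  rows=[
    [0,0,0,0,0,0.05],
    [0,0,0,0,0,0.1],
    [0,0,0,0,0,0.15],
    [0,0,0,0,0,0.15],
    [0,0,0,0,0,0.15],
  ],
)

```text
t: 8.4
ee_pos: [0.5646, -0.01, 0.0873]
tcp_rot: [180.0, 0.0, 109.1]
force: [2.3, 0.5, 1.3]
gripper_width: 0.0205
gripper_force: 60.0
```

>>> servo_tool(
  rows=[
    [0,0,0,0,0,0.05],
    [0,0,0,0,0,0.1],
    [0,0,0,0,0,0.15],
    [0,0,0,0,0,0.15],
    [0,0,0,0,0,0.15],
  ],
)

```text
t: 8.9
ee_pos: [0.5643, -0.0101, 0.0871]
tcp_rot: [-180.0, 0.0, 100.1]
force: [1.0, 0.1, -2.6]
gripper_width: 0.0204
gripper_force: 60.0
```

>>> servo_tool(
  rows=[
    [0,0,0.001,0,0,0],
    [0,0,0.002,0,0,0],
    [0,0,0.003,0,0,0],
    [0,0,0.004,0,0,0],
    [0,0,0.004,0,0,0],
  ],
)

```text
t: 9.4
ee_pos: [0.5645, -0.0101, 0.0848]
tcp_rot: [-180.0, 0.0, 100.0]
force: [0.8, 0.4, -1.4]
gripper_width: 0.0206
gripper_force: 60.0
```

>>> servo_tool(
  rows=[
    [0,0,0.001,0,0,0],
    [0,0,0.002,0,0,0],
    [0,0,0.003,0,0,0],
    [0,0,0.004,0,0,0],
    [0,0,0.004,0,0,0],
  ],
)

```text
t: 9.9
ee_pos: [0.5645, -0.0101, 0.0824]
tcp_rot: [-180.0, 0.0, 100.0]
force: [0.5, 0.0, -2.9]
gripper_width: 0.0203
gripper_force: 60.0
```

>>> servo_tool(
  rows=[
    [0,0,0.002,0,0,0],
    [0,0,0.004,0,0,0],
    [0,0,0.006,0,0,0],
    [0,0,0.007,0,0,0],
    [0,0,0.007,0,0,0],
  ],
)

```text
t: 10.4
ee_pos: [0.5645, -0.0101, 0.0782]
tcp_rot: [-180.0, 0.0, 100.0]
force: [1.9, -0.1, -2.5]
gripper_width: 0.0206
gripper_force: 60.0
```

>>> servo_tool(
  rows=[
    [0,0,0.001,0,0,0],
    [0,0,0.001,0,0,0],
    [0,0,0.002,0,0,0],
    [0,0,0.003,0,0,0],
    [0,0,0.003,0,0,0],
  ],
)

```text
t: 10.9
ee_pos: [0.5652, -0.0103, 0.0773]
tcp_rot: [179.9, 0.0, 100.0]
force: [-1.8, -0.1, 10.0]
gripper_width: 0.0207
gripper_force: 60.0
```

>>> servo_tool(
  rows=[
    [0,0,-0.0015,0,0,0.06],
    [0,0,-0.0015,0,0,0.12],
    [0,0,-0.0015,0,0,0.18],
    [0,0,-0.0015,0,0,0.24],
    [0,0,-0.0015,0,0,0.3],
  ],
)

```text
t: 11.4
ee_pos: [0.5648, -0.0101, 0.0775]
tcp_rot: [180.0, 0.0, 81.9]
force: [1.5, 0.1, -1.8]
gripper_width: 0.0203
gripper_force: 60.0
```

```bash
cat > v.py <<'E'
from h import *
import sys
s=bot.read_state()
for k in ['ee_pos','tcp_rot','force','ft_torque','gripper_width']: print(k,np.round(s[k],4))
ims=[]
for n in ['scene','top']:
    c=cap(n); np.savez(f'/tmp/{n}{sys.argv[1]}',**c)
    q=c['R']@np.array([.56,-.07,.04])+c['t']; u=int(c['fx']*q[0]/q[2]+c['cx']); v=int(c['fy']*q[1]/q[2]+c['cy']); print(n,u,v)
    im=c['pixels'][v-50:v+50,u-50:u+50,::-1]; ims.append(cv2.resize(im,(400,400),interpolation=cv2.INTER_NEAREST))
cv2.imwrite(f'pics/v{sys.argv[1]}.png',np.hstack(ims))
E
python3 v.py 4
```

```text
ee_pos [ 0.5648 -0.0101  0.0775]
tcp_rot [1.799677e+02 8.600000e-03 8.189480e+01]
force [ 1.5177  0.0858 -1.8042]
ft_torque [-0.2396 -0.1964  0.3538]
gripper_width 0.0203
scene 349 200
top 359 199
```

View pics/v4.png

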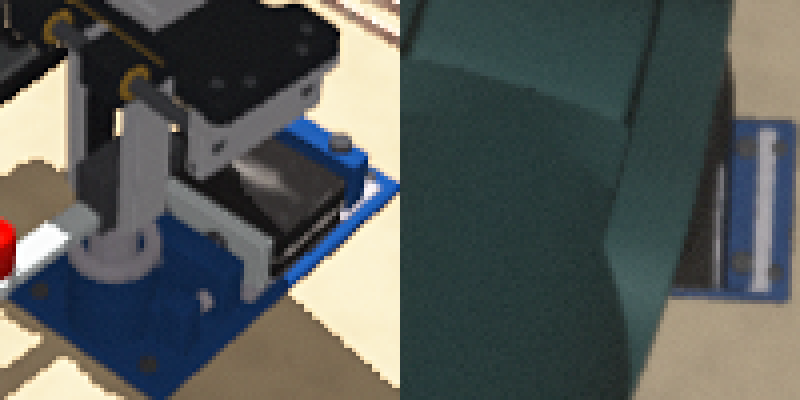

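Left (scene crop): the crank is home with its arm towards the left; the grey pad is visible at (255,255) against the block, and the carriage is behind it at (200,270). The top view is blocked by the arm.

```bash
python3 - <<'E'
from h import *
for n in ['top','scene','scene4']:
    c=dict(np.load(f'/tmp/{n}.npz')); W=cloud(c); z=W[...,2]; p=c['pixels'].astype(int)
    print(n)
    for x0 in (.53,.55):
      out=[]
      for y in np.arange(-.02,-.165,-.003):
        m=(abs(W[...,0]-x0)<.01)&(abs(W[...,1]-y)<.0015)
        if m.sum(): i=np.nanargmax(np.where(m,z,-1)); out.append((round(y*1000),round(1000*z.flat[i]),*(p.reshape(-1,3)[i])))
      print(x0,' '.join(f'{a}:{b}({r},{g},{bb})' for a,b,r,g,bb in out))
E
```

```text
top
0.53 -20:40(49,66,95) -23:38(46,60,86) -26:35(68,70,85) -29:26(136,132,135) -32:29(115,113,114) -35:30(110,109,110) -38:44(48,64,92) -41:46(52,68,103) -44:46(50,65,97) -47:46(49,63,90) -50:45(44,60,89) -53:41(45,58,85) -56:12(61,74,98) -59:33(92,92,95) -62:32(94,91,92) -65:43(169,169,169) -68:43(167,170,167) -71:47(152,155,152) -74:41(46,44,41) -77:43(42,38,35) -80:46(41,38,33) -83:41(43,37,36) -86:42(46,46,42) -89:43(43,39,37) -92:43(43,40,33) -95:42(45,42,39) -98:41(50,49,43) -101:43(53,49,46) -104:42(52,48,44) -107:42(48,44,41) -110:42(40,37,30) -113:42(45,42,37) -116:42(45,40,37) -119:43(47,42,40) -122:41(44,40,34) -125:43(46,44,40) -128:42(75,74,73) -134:40(40,42,55) -137:49(56,59,72) -140:49(66,65,62) -143:51(53,58,70) -146:49(69,70,78) -149:45(97,95,100) -155:11(104,105,110) -158:12(147,144,146) -161:12(138,136,139) -164:15(79,77,78)
0.55 -20:62(110,109,115) -23:63(141,138,142) -26:62(147,144,146) -29:60(112,109,113) -32:32(92,88,89) -35:29(86,86,94) -38:45(44,57,85) -41:46(50,67,101) -44:45(48,65,100) -47:45(47,63,95) -50:45(46,57,83) -53:42(39,47,65) -56:35(79,78,80) -59
[... 3165 characters left out ...]
6,68) -35:102(74,72,75) -38:103(47,47,49) -41:103(35,34,36) -44:102(38,41,43) -47:44(13,38,75) -50:42(36,51,78) -56:35(21,38,64) -59:34(46,44,47) -62:45(129,130,131) -65:43(126,129,128) -68:43(126,129,129) -71:41(130,132,132) -74:42(18,19,17) -77:42(23,20,20) -80:42(23,20,20) -83:41(20,19,19) -86:41(21,20,20) -89:42(22,22,20) -92:41(80,77,77) -95:42(93,88,85) -98:43(158,151,145) -101:42(138,131,123) -104:42(132,124,121) -107:42(81,75,74) -110:41(60,56,54) -113:42(55,51,50) -116:42(56,51,50) -119:41(52,51,49) -122:42(57,52,49) -125:41(44,46,54) -128:38(60,52,51) -131:37(16,41,79) -134:44(33,85,163) -137:45(38,100,191) -140:46(35,98,184) -143:43(19,90,185) -146:43(20,91,189) -149:39(24,96,195)
```

```bash
cat > pad.py <<'E'
from h import *
import sys
def edges(c):
    g=c['pixels'].astype(np.float32); ys=np.arange(-.045,-.095,-.00025); res=[]
    for x0 in np.arange(.516,.560,.004):
        P=np.stack([x0-.03*(ys+.065)*-1*-1,ys,np.full_like(ys,.043)],-1)
        q=P@c['R'].T+c['t']; u=(c['fx']*q[:,0]/q[:,2]+c['cx']).astype(np.float32); v=(c['fy']*q[:,1]/q[:,2]+c['cy']).astype(np.float32)
        s=cv2.remap(g,u[None],v[None],cv2.INTER_LINEAR)[0]; L=s[:,0] # red: pad bright, blue and block dark
        k=np.argmax(L*(abs(ys+.072)<.014)); th=(L[k]+np.percentile(L,10))/2
        f=k
        while f<len(ys)-1 and L[f]>th: f+=1
        res.append(ys[f]*1000)
    return np.array(res)
if __name__=='__main__':
    a=edges(dict(np.load('/tmp/scene.npz')))
    if sys.argv[1]!='0':
        c=bot.capture('scene'); np.savez('/tmp/scene'+sys.argv[1],**c)
        s=bot.read_state(); print(s['tcp_rot'][2].round(2),'z',s['ee_pos'][2].round(4),'F',s['force'].round(1),'M',s['ft_torque'].round(3))
    else: c=dict(np.load('/tmp/scene4.npz'))
    b=edges(c); print(a.round(1)); print(b.round(1)); print('pad advance mm',np.median(a-b))
E
python3 pad.py 0
```

```text
[-61.8 -67.8 -69.  -69.3 -69.  -69.3 -69.5 -70.  -70.  -69.8 -70.3 -70.3]
[-63.5 -69.  -69.  -69.5 -69.5 -69.5 -70.  -70.  -70.3 -70.3 -70.5 -70.8]
pad advance mm 0.375
```

>>> servo_tool(
  rows=[
    [0,0,0,0,0,0.06],
    [0,0,0,0,0,0.12],
    [0,0,0,0,0,0.18],
    [0,0,0,0,0,0.25],
    [0,0,0,0,0,0.25],
  ],
)

```text
t: 12.0
ee_pos: [0.5647, -0.0101, 0.0775]
tcp_rot: [180.0, 0.0, 67.0]
force: [1.3, -0.2, 1.3]
gripper_width: 0.0203
gripper_force: 60.0
```

```bash
python3 pad.py 5
```

```text
67.19 z 0.0775 F [ 1.2 -0.8  1.5] M [-0.265 -0.207  0.2  ]
[-61.8 -67.8 -69.  -69.3 -69.  -69.3 -69.5 -70.  -70.  -69.8 -70.3 -70.3]
[-65.8 -70.3 -72.  -72.  -72.  -72.3 -72.3 -72.8 -72.8 -72.8 -73.3 -73. ]
pad advance mm 2.875000000000014
```

>>> servo_tool(
  rows=[
    [0,0,0,0,0,0.06],
    [0,0,0,0,0,0.12],
    [0,0,0,0,0,0.18],
    [0,0,0,0,0,0.25],
    [0,0,0,0,0,0.25],
  ],
)

```text
t: 12.55
ee_pos: [0.5647, -0.0101, 0.0775]
tcp_rot: [180.0, 0.0, 52.1]
force: [-0.2, -1.1, 3.1]
gripper_width: 0.0207
gripper_force: 60.0
```

```bash
python3 pad.py 6
```

```text
52.22 z 0.0775 F [ 1.3 -1.2  3.1] M [-0.282 -0.039  0.206]
[-61.8 -67.8 -69.  -69.3 -69.  -69.3 -69.5 -70.  -70.  -69.8 -70.3 -70.3]
[-68.8 -74.8 -75.8 -75.3 -75.  -75.  -75.  -75.3 -75.3 -75.5 -75.5 -75.8]
pad advance mm 5.750000000000014
```

>>> servo_tool(
  rows=[
    [0,0,0,0,0,0.06],
    [0,0,0,0,0,0.12],
    [0,0,0,0,0,0.18],
    [0,0,0,0,0,0.25],
    [0,0,0,0,0,0.25],
  ],
)

```text
t: 13.1
ee_pos: [0.5646, -0.01, 0.0774]
tcp_rot: [180.0, 0.0, 37.1]
force: [-0.5, 0.3, 3.2]
gripper_width: 0.0204
gripper_force: 60.0
```

```bash
python3 pad.py 7
```

```text
37.25 z 0.0775 F [-0.4 -0.7  3.6] M [-0.182  0.062  0.251]
[-61.8 -67.8 -69.  -69.3 -69.  -69.3 -69.5 -70.  -70.  -69.8 -70.3 -70.3]
[-71.  -77.  -77.8 -78.  -78.3 -78.5 -78.3 -77.8 -77.8 -78.  -78.  -78.3]
pad advance mm 8.750000000000014
```

>>> servo_tool(
  rows=[
    [0,0,0,0,0,0.05],
    [0,0,0,0,0,0.1],
    [0,0,0,0,0,0.167],
    [0,0,0,0,0,0.167],
    [0,0,0,0,0,0.167],
  ],
)

```text
t: 13.65
ee_pos: [0.5646, -0.0101, 0.0774]
tcp_rot: [180.0, -0.0, 27.2]
force: [0.2, 0.5, 4.9]
gripper_width: 0.0204
gripper_force: 60.0
```

```bash
python3 pad.py 8; cat > dist.py <<'E'
from h import *
import sys
# carriage front top edge from depth, pad rear/front from depth, along y, x in .52-.55
for n in sys.argv[1:]:
    c=dict(np.load(f'/tmp/{n}.npz')); W=cloud(c); z=W[...,2]; p=c['pixels'].astype(int); r,b=p[...,0],p[...,2]
    R=(W[...,0]>.515)&(W[...,0]<.555)&(z>.0385)&(z<.050)
    bl=R&(b>1.5*r)&(W[...,1]<-.02)&(W[...,1]>-.1); gr=R&(b<1.3*r)&(W[...,1]<-.05)&(W[...,1]>-.1)&(r>80*(1 if r.max()>0 else 0))
    cy=W[bl][:,1]*1000; py=W[gr][:,1]*1000
    print(n,len(cy),'carriage lo',np.percentile(cy,[1,5,50,99]).round(1),len(py),'pad',np.percentile(py,[2,50,98]).round(1))
E
python3 dist.py scene scene4 scene5 scene6 scene7 scene8
```

```text
27.2 z 0.0774 F [0.5 0.1 3.5] M [-0.097  0.088  0.198]
[-61.8 -67.8 -69.  -69.3 -69.  -69.3 -69.5 -70.  -70.  -69.8 -70.3 -70.3]
[-71.  -77.  -77.8 -78.  -78.  -78.3 -79.3 -78.  -78.  -78.3 -78.  -78. ]
pad advance mm 8.750000000000014
scene 136 carriage lo [-48.6 -47.4 -39.2 -32.4] 97 pad [-99.2 -65.9 -59.9]
scene4 135 carriage lo [-49.4 -47.7 -39.7 -33. ] 92 pad [-99.1 -66.3 -61.1]
scene5 133 carriage lo [-52.6 -50.5 -42.9 -36.1] 86 pad [-99.2 -68.5 -63.6]
scene6 135 carriage lo [-54.3 -53.3 -45.4 -38.4] 83 pad [-99.1 -71.2 -66.5]
scene7 137 carriage lo [-57.4 -56.  -47.5 -40.7] 86 pad [-80.6 -72.7 -68.9]
scene8 132 carriage lo [-59.3 -58.1 -49.7 -43.1] 80 pad [-81.1 -73.1 -67.8]
```

>>> servo_tool(
  rows=[
    [0,0,0,0,0,0.07],
    [0,0,0,0,0,0.14],
    [0,0,0,0,0,0.21],
    [0,0,0,0,0,0.3],
    [0,0,0,0,0,0.3],
  ],
)

```text
t: 14.2
ee_pos: [0.5646, -0.01, 0.0774]
tcp_rot: [180.0, 0.0, 9.0]
force: [0.6, 0.7, 5.0]
gripper_width: 0.0207
gripper_force: 60.0
```

```bash
python3 pad.py 9; python3 dist.py scene9
```

```text
9.11 z 0.0774 F [0.7 0.2 4.2] M [0.087 0.179 0.354]
[-61.8 -67.8 -69.  -69.3 -69.  -69.3 -69.5 -70.  -70.  -69.8 -70.3 -70.3]
[-71.5 -77.3 -77.8 -78.  -78.  -78.3 -78.5 -79.  -77.8 -78.  -77.8 -78. ]
pad advance mm 8.875000000000014
scene9 127 carriage lo [-61.7 -60.8 -52.8 -45.5] 80 pad [-80.8 -73.5 -68.9]
```

>>> servo_tool(
  rows=[
    [0,0,0,0,0,0],
    [0,0,0,0,0,0],
    [0,0,0,0,0,0],
    [0,0,0,0,0,0],
    [0,0,0,0,0,0],
  ],
  claw=0.6,
)

```text
t: 14.75
ee_pos: [0.5645, -0.0101, 0.0773]
tcp_rot: [180.0, 0.0, 9.0]
force: [0.2, -0.0, -0.4]
gripper_width: 0.0548
gripper_force: 0.0
```

>>> servo_tool(
  rows=[
    [0,0,-0.02,0,0,0],
    [0,0,-0.06,0,0,0],
    [0,0,-0.12,0,0,0],
    [0,0,-0.18,0,0,0],
    [0,0,-0.24,0,0,0],
  ],
)

```text
t: 15.25
ee_pos: [0.5643, -0.0104, 0.2236]
tcp_rot: [180.0, -0.0, 9.0]
force: [-0.2, 0.7, -0.4]
gripper_width: 0.0567
gripper_force: 0.0
```

>>> servo_tool(
  rows=[
    [0,0,-0.06,0,0,0],
    [0,0,-0.12,0,0,0],
    [0,0,-0.15,0,0,0],
    [0,0,-0.15,0,0,0],
    [0,0,-0.15,0,0,0],
  ],
)

```text
t: 15.75
ee_pos: [0.5643, -0.0101, 0.3114]
tcp_rot: [-180.0, -0.0, 9.0]
force: [0.0, 0.9, 0.1]
gripper_width: 0.0565
gripper_force: 0.0
```

```bash
python3 pad.py 10; python3 dist.py scene10; python3 v.py 11
```

```text
8.99 z 0.3109 F [-0.2  0.  -0.4] M [-0.025  0.152 -0.025]
[-61.8 -67.8 -69.  -69.3 -69.  -69.3 -69.5 -70.  -70.  -69.8 -70.3 -70.3]
[-71.8 -76.5 -77.  -77.3 -77.5 -77.5 -77.5 -77.8 -77.8 -78.  -77.8 -78. ]
pad advance mm 8.000000000000014
scene10 125 carriage lo [-61.3 -60.1 -52.7 -45.5] 77 pad [-79.4 -72.9 -68.4]
ee_pos [ 0.5641 -0.01    0.3109]
tcp_rot [-1.799913e+02  4.280000e-02  8.991300e+00]
force [-0.1885  0.0218 -0.3768]
ft_torque [-0.0248  0.1516 -0.0252]
gripper_width 0.0561
scene 349 200
top 359 199
```

View pics/v11.png

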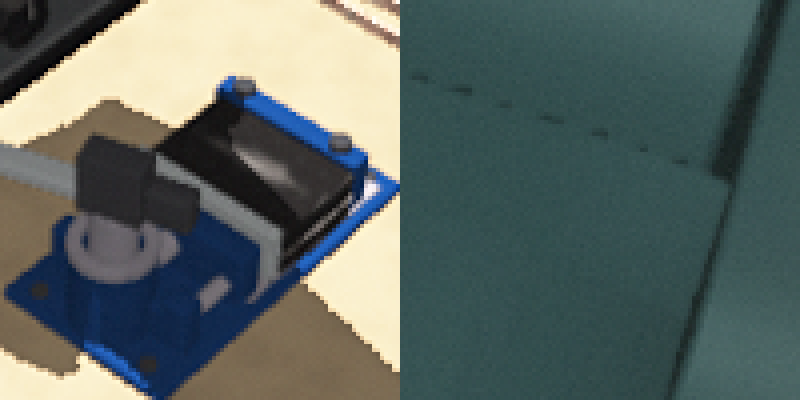

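The crank stands in the drive at (120,200), the block is held between the pad and rear jaw, and the edge measurements put the pad push-back at about 5 mm.

```bash
python3 -c "
from bench import bot
print(bot.close_job())"
```

```text
the job is handed in; nothing more can be done
None
```

The job is handed in: the crank is fully home and left standing in the drive, and the charcoal block is clamped with the pad pushed back about 5 mm by camera measurement. I did not deliberately touch the bottle, ring clamp or stake, though I did not re-measure their positions at the end.

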